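Steady the rocking levelling plate

TASK

One corner of the small square metal plate rocks. Press down on the plate's corners one after another with closed fingertips until you find the one that gives, and push that corner fully down; it stays down. Leaving it down, press the shim tab just outside that same corner flat, which lifts the plate level again. Leave the other three tabs standing, pick nothing up, keep the dish on the plate where it lies and do not disturb the things round about.

Things in the scene. Friction and masses are not known exactly. Their poses are not given: they have to be found in the camera images.
- station: fixed grey stand, 0.11 m in radius (0.13 m with its tabs), turned any way round, alike on all four sides; origin at the centre of its underside, z up. It carries a bare-metal plate 120 x 120 x 8 mm, top 40 mm above the worktop. Outside each plate corner, on the diagonal, a steel shim tab 18 mm wide is pivoted 90 mm from the centre
- rock_ac (a joint): tilt of the plate (rad) along its A-C diagonal, 0 = level at the start; +0.08 = corner A down to its stop (5 mm at the screw head) and C as much up, -0.08 = C down and A up. One corner of the four, a different one each time, gives when pressed with about 3 N or more and stays down when released (or comes level if the raised corner opposite is pressed); three are firm
- rock_bd (a joint): tilt of the plate (rad) along its B-D diagonal, 0 = level at the start; +0.08 = corner B down to its stop (5 mm at the screw head) and D as much up, -0.08 = D down and B up. One corner of the four, a different one each time, gives when pressed with about 3 N or more and stays down when released (or comes level if the raised corner opposite is pressed); three are firm
- corner_a (a point): top of the flat round screw head (15 mm across) at corner A of the plate, 65 mm from the plate's centre on the diagonal: where to press that corner. z is the height of the surface to press. It moves with the plate
- corner_b (a point): top of the flat round screw head (15 mm across) at corner B of the plate, 65 mm from the plate's centre on the diagonal: where to press that corner. z is the height of the surface to press. It moves with the plate
- corner_c (a point): top of the flat round screw head (15 mm across) at corner C of the plate, 65 mm from the plate's centre on the diagonal: where to press that corner. z is the height of the surface to press. It moves with the plate
- corner_d (a point): top of the flat round screw head (15 mm across) at corner D of the plate, 65 mm from the plate's centre on the diagonal: where to press that corner. z is the height of the surface to press. It moves with the plate
- tab_a (a point): where to press the shim tab outside corner A: on its ribbed top face, 28 mm outward of its pivot, 14 mm short of its outer end. It moves with the tab: 46 mm above the worktop when fully up, 32 mm when flat, and goes up to 6 mm outward (to 118 mm from the stand's centre) as it goes down
- shim_a (a joint): angle (rad) of the shim tab outside corner A: 0 = sloping up, outer end 0.55 rad above level; 0.55 = pressed flat (level), its stop. Stiff hinge: takes about 8 to 12 N at point tab_a and stays where it is left. From about 0.3 on, its inner end lifts that corner of the plate if it is down; flat, it props the corner level
- tab_b (a point): where to press the shim tab outside corner B: on its ribbed top face, 28 mm outward of its pivot, 14 mm short of its outer end. It moves with the tab: 46 mm above the worktop when fully up, 32 mm when flat, and goes up to 6 mm outward (to 118 mm from the stand's centre) as it goes down
- shim_b (a joint): angle (rad) of the shim tab outside corner B: 0 = sloping up, outer end 0.55 rad above level; 0.55 = pressed flat (level), its stop. Stiff hinge: takes about 8 to 12 N at point tab_b and stays where it is left. From about 0.3 on, its inner end lifts that corner of the plate if it is down; flat, it props the corner level
- tab_c (a point): where to press the shim tab outside corner C: on its ribbed top face, 28 mm outward of its pivot, 14 mm short of its outer end. It moves with the tab: 46 mm above the worktop when fully up, 32 mm when flat, and goes up to 6 mm outward (to 118 mm from the stand's centre) as it goes down
- shim_c (a joint): angle (rad) of the shim tab outside corner C: 0 = sloping up, outer end 0.55 rad above level; 0.55 = pressed flat (level), its stop. Stiff hinge: takes about 8 to 12 N at point tab_c and stays where it is left. From about 0.3 on, its inner end lifts that corner of the plate if it is down; flat, it props the corner level
- tab_d (a point): where to press the shim tab outside corner D: on its ribbed top face, 28 mm outward of its pivot, 14 mm short of its outer end. It moves with the tab: 46 mm above the worktop when fully up, 32 mm when flat, and goes up to 6 mm outward (to 118 mm from the stand's centre) as it goes down
- shim_d (a joint): angle (rad) of the shim tab outside corner D: 0 = sloping up, outer end 0.55 rad above level; 0.55 = pressed flat (level), its stop. Stiff hinge: takes about 8 to 12 N at point tab_d and stays where it is left. From about 0.3 on, its inner end lifts that corner of the plate if it is down; flat, it props the corner level
- petri_dish: loose lidded petri dish, 61 mm across, 14 mm tall, lying on the middle of the plate; origin under its centre
- vial_1: loose bystander: screw-cap vial, 22 mm across, 46 mm tall, upright, about 0.12 m from the plate's centre; origin under its foot
- vial_2: loose bystander: screw-cap vial, 22 mm across, 46 mm tall, upright, about 0.12 m from the plate's centre; origin under its foot
- vial_3: loose bystander: screw-cap vial, 22 mm across, 46 mm tall, upright, about 0.12 m from the plate's centre; origin under its foot
- sample_cell: loose bystander: open square clear sample cell, 46 x 46 x 56 mm, about 0.12 m from the plate's centre; origin under its foot
- white_bottle: loose bystander: small white plastic bottle, 47 mm across, 92 mm tall, at the left of the worktop; origin under its foot
Things that resemble listed ones, but are neither listed nor needed, are in the scene too. Leave any brown, turquoise or yellow look-alike of the petri_dish alone.

How it is judged:
On the way, in this order (a step that is already met when the one before it is completed fails the run):
1. the corner that gives has been pressed down, at least 3.5 mm at its screw head, while all four tabs still stand ((value of joint any of rock_ac, rock_bd above 0.055 rad or value of joint any of rock_ac, rock_bd below -0.055 rad) and value of joint each of shim_a, shim_b, shim_c, shim_d below 0.25 rad), for 0.1 s.
2. the tab outside that corner is being pressed down while the corner is still down (((value of joint rock_ac above 0.03 rad and value of joint shim_a above 0.25 rad) or (value of joint rock_bd above 0.03 rad and value of joint shim_b above 0.25 rad) or (value of joint rock_ac below -0.03 rad and value of joint shim_c above 0.25 rad) or (value of joint rock_bd below -0.03 rad and value of joint shim_d above 0.25 rad))).
3. one tab is flat and the plate is level (((value of joint shim_a above 0.5 rad and value of joint each of shim_b, shim_c, shim_d below 0.25 rad) or (value of joint shim_b above 0.5 rad and value of joint each of shim_a, shim_c, shim_d below 0.25 rad) or (value of joint shim_c above 0.5 rad and value of joint each of shim_a, shim_b, shim_d below 0.25 rad) or (value of joint shim_d above 0.5 rad and value of joint each of shim_a, shim_b, shim_c below 0.25 rad)) and value of joint rock_ac between -0.025 and 0.025 rad and value of joint rock_bd between -0.025 and 0.025 rad), for 0.1 s.
At the end, for the whole second after the job is handed in: The shim tab at the rocking corner is flat (within 0.05 rad of its stop), the plate is level (within 0.025 rad), the other three tabs still stand (pressed less than 0.25 rad), and the petri dish lies at rest within 12 mm of where it was (all of step 3 and distance of petri_dish from where it was at the start of the episode below 0.012 m and linear speed of petri_dish below 0.02 m/s); the robot touches nothing.
It fails at once if a tab is pressed down (0.25 rad or more) outside a corner other than the one that is down ((value of joint rock_ac above 0.03 rad and value of joint shim_b above 0.25 rad) or (value of joint rock_ac above 0.03 rad and value of joint shim_c above 0.25 rad) or (value of joint rock_ac above 0.03 rad and value of joint shim_d above 0.25 rad) or (value of joint rock_bd above 0.03 rad and value of joint shim_a above 0.25 rad) or (value of joint rock_bd above 0.03 rad and value of joint shim_c above 0.25 rad) or (value of joint rock_bd above 0.03 rad and value of joint shim_d above 0.25 rad) or (value of joint rock_ac below -0.03 rad and value of joint shim_a above 0.25 rad) or (value of joint rock_ac below -0.03 rad and value of joint shim_b above 0.25 rad) or (value of joint rock_ac below -0.03 rad and value of joint shim_d above 0.25 rad) or (value of joint rock_bd below -0.03 rad and value of joint shim_a above 0.25 rad) or (value of joint rock_bd below -0.03 rad and value of joint shim_b above 0.25 rad) or (value of joint rock_bd below -0.03 rad and value of joint shim_c above 0.25 rad)).
It fails at once if two tabs are pressed down (0.25 rad or more) (value of joint each of shim_a, shim_b above 0.25 rad or value of joint each of shim_a, shim_c above 0.25 rad or value of joint each of shim_a, shim_d above 0.25 rad or value of joint each of shim_b, shim_c above 0.25 rad or value of joint each of shim_b, shim_d above 0.25 rad or value of joint each of shim_c, shim_d above 0.25 rad).
It fails at once if the petri dish is lifted or pushed more than 20 mm (distance of petri_dish from where it was at the start of the episode above 0.02 m).
It fails at once if a bystander is lifted, knocked over or pushed more than 20 mm (distance of any of vial_1, vial_2, vial_3, sample_cell, white_bottle from where it was at the start of the episode above 0.02 m or angle between any of vial_1, vial_2, vial_3, sample_cell, white_bottle's own z axis and vertical above 0.4 rad).
It also fails if it takes over 61 s, if anything falls off the work surface, if the arm or the gripper's body presses on something with over 40 N, if the wrist force passes 120 N, or if a joint passes its speed limit or range.

ROBOT

A 6-joint arm with a two-finger parallel gripper is mounted at the origin on a cart in front of the work surface, level with it; the furniture and walls round the work are solid. World frame = base frame: x ahead of the robot, y to its left, z up, the work surface at z = 0. Lengths are in m, angles in rad, forces in N, time in s.
With the tool pointing down it reaches from about 0.425 to 0.95 m from the base axis. Payload 3.5 kg.
Tool frame: the origin (TCP) lies at the very end of the fingers, on their centre line; the grasp point (between the pads) lies 19 mm behind it; y points along the fingers, z is the direction in which the jaws open and shut, and the axes are right-handed (so a half turn about y gives the same grasp; the last joint's range is limited). The gripper opens to 85 mm and grips with 20 to 120 N. Pads are 22 mm wide; open, the fingers measure 114 mm over their backs; the gripper's body (76 mm by 85 mm) begins 54 mm behind the grasp point. The pads swing forward as they close: fully open they stand 13 mm farther back than shut.
Start: joints at [1.042, 0.286, 1.577, -0, 1.279, -0.15], TCP at [0.25, 0.627, 0.231] pointing down, gripper open.
Joint ranges: [-2.77, 2.77], [-0.9, 2.22], [0.21, 2.48], [-1.53, 4.67], [0.24, 2.81], [-2.84, 2.84]. Speed limits (rad/s): [2.79, 2.79, 3.14, 3.14, 3.14, 3.14].

INTERFACE

Orientations are given as a unit quaternion [x, y, z, w].
In Python, from plant import ctrl gives the robot as it stands. The module is installed in compiled form; this text tells all that it offers.
- The arm moves only by the tool jog_arm, never from a script. Its argument "deltas" is a list of rows, each a list of 3 entries, a list of its own where there are three numbers: the turn, a rotation vector about the tool's x, y, z in rad, then the shift along the tool's x, y, z in m, then the opening, from 0 (shut) to 1 (fully open). In form: [[[wx, wy, wz], [dx, dy, dz], gripper], ...]. A call has 1 to 10 rows; each row is the pose to reach, as a shift and turn from the pose measured when the call began, along the tool's axes at that moment; what a row does not reach only later rows make up. A row lasts 1/12 s, in which the tool goes at most 41.7 mm and 7.16 degrees, less where a joint would pass 70% of its speed; a pose out of reach is approached as far as the arm can. A call with a gripper value outside its range is refused whole. The fingers move at their own pace and stop on an object; "force" is the grip in N (left out, the last holds). Time passes only in rows, so rows that repeat a pose let the fingers close. It gives the time, the measured TCP pose, the force and the opening at its end, in the units of the state.
- ctrl.get_state(): the state, without advancing time (a new reading comes with each control period).
- ctrl.read_camera(name): name is "side" or "top"; returns a dict with "pixels" (420x560x3 uint8, blue, green, red), "range_z" (420x560 float32, m along the optical axis (not along the pixel's ray), 0 where there is no reading), "fx", "fy", "cx", "cy" (pixels), "k1" (the pictures are not rectified: a ray, as slopes to the right and down, at radius r is drawn at 1 + k1 r^2 times it, then the intrinsics apply), "T" (4x4, takes a point from camera to world coordinates). Camera axes: x right, y up, looking along -z (the intrinsics and any distortion apply to the point x, -y, -z); pixel columns grow to the right and rows downward; lengths in m; the calibration is good to about 2 mm. A picture is of the moment at which its call begins.
- ctrl.sign_off(): hands the job in, once; it reports no verdict.
The state is a dict: "time": time; "qpos": joint angles; "dq": joint speeds; "joint_efforts": joint torques, N m; "eef_pos": TCP position; "tcp_rot": TCP orientation; "contact_force": force on the tool from outside, world axes, zero at the start; "wrist_torque": the same for the moment, N m; "opening": opening from 0.0 (shut) to 1.0 (fully open).
Only numpy, scipy, OpenCV 4.12 (cv2) and the standard library are available. Lean on these libraries where they do the work, as an engineer would, in place of code of your own. Each camera call takes 0.05 s, during which the arm holds its last target.

## Working session

There is one attempt and no reset: what is moved stays moved. The work goes in short steps, Python scripts to look and compute and a tool call to move; the robot and the scene stay as the last step left them, time stands still between calls to the robot, and variables do not carry over. Pictures are saved under pics/ and viewed, and the job is handed in when it is done.

Besides the shell and the picture viewer there is one more tool, called by a JSON object that holds its "op" and its "data". jog_arm: Moves the arm, as the interface text tells. Its arguments: {"type":"object","properties":{"deltas":{"type":"array","items":{"type":"array"}},"force":{"type":"number"}},"required":["deltas"]}

```bash
mkdir -p pics; python3 - <<'E'
from plant import ctrl
import cv2,pickle
s=ctrl.get_state(); print(s)
d={}
for n in("top","side"):
    c=ctrl.read_camera(n); d[n]=c; cv2.imwrite(f"pics/{n}0.png",c["pixels"]); print(n,c["fx"],c["fy"],c["cx"],c["cy"],c["k1"],c["T"].round(4).tolist())
pickle.dump(d,open("c0.pkl","wb"))
E
```

```text
{'time': 0.0, 'qpos': array([ 1.04199751e+00,  2.87181682e-01,  1.57822273e+00,  5.69825157e-06,
        1.27857468e+00, -1.50027325e-01]), 'dq': array([-0.00010197, -0.00101057, -0.0008714 ,  0.00133148, -0.00066723,
        0.00013798]), 'joint_efforts': array([-1.77423597e-03, -4.05997217e+01, -2.92618150e+01, -1.83981615e-04,
        6.00589468e-03,  1.03499417e-05]), 'eef_pos': array([0.24924739, 0.62657503, 0.22991173]), 'tcp_rot': array([ 0.6952581 , -0.13340006,  0.13283461, -0.69366819]), 'contact_force': array([-0.09400695,  0.13741861, -0.52082606]), 'wrist_torque': array([0.03367171, 0.01677894, 0.01865321]), 'opening': 1.0020160731814929}
top 421.2590468989676 421.2590468989676 278.627460018255 213.0158094981847 0.021898129729712973 [[0.01, 0.9969, -0.0783, 0.4656], [-0.9999, 0.0089, -0.0143, 0.0753], [-0.0135, 0.0784, 0.9968, 1.1757], [0.0, 0.0, 0.0, 1.0]]
side 385.326882917943 385.326882917943 279.3529670215024 213.51011154189112 0.03332868677125325 [[0.939, 0.2252, -0.2599, 0.2976], [-0.3437, 0.6417, -0.6856, -0.5899], [0.0124, 0.7331, 0.68, 0.7427], [0.0, 0.0, 0.0, 1.0]]
```

View pics/top0.png

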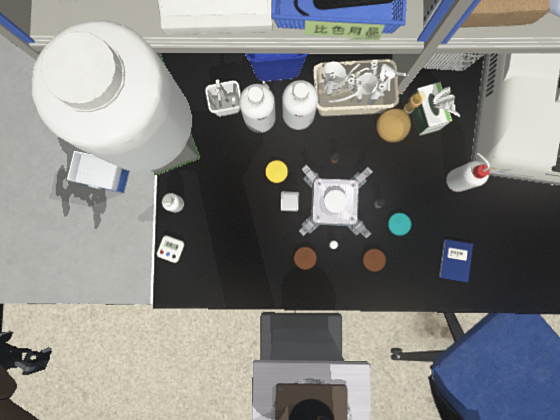

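View pics/side0.png

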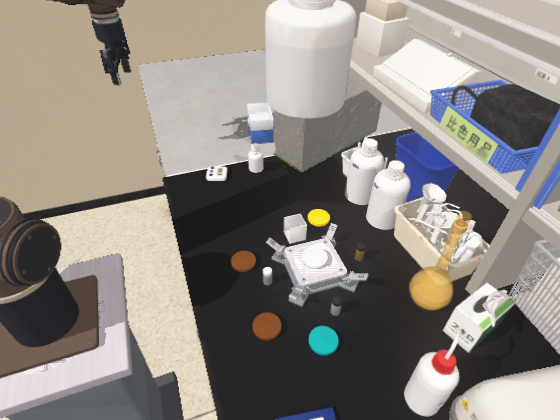

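The top view shows the station at about (335,201), with tabs at (308,172), (364,173), (306,230) and (363,231). The vials are at about (335,158), (379,204) and (334,245), and the sample cell is at (289,201). Look-alike dishes are yellow (277,171), turquoise (400,224) and brown (305,258), (374,260). Next I'll take a close crop and measure.

```bash
cat > h.py <<'E'
import numpy as np,cv2
def ray(c,u,v):
    K=np.array([[c["fx"],0,c["cx"]],[0,c["fy"],c["cy"]],[0,0,1.]])
    p=cv2.undistortPoints(np.array([[[u,v]]],float),K,np.array([c["k1"],0,0,0,0.]))[0,0]
    d=c["T"][:3,:3]@np.array([p[0],-p[1],-1.]); return c["T"][:3,3],d
def onz(c,u,v,z):
    o,d=ray(c,u,v); return o+d*(z-o[2])/d[2]
def proj(c,P):
    R=c["T"][:3,:3];q=R.T@(np.asarray(P,float)-c["T"][:3,3]); x,y=q[0]/-q[2],-q[1]/-q[2]
    f=1+c["k1"]*(x*x+y*y); return c["fx"]*x*f+c["cx"],c["fy"]*y*f+c["cy"]
def cloud(c):
    h,w=c["range_z"].shape;u,v=np.meshgrid(np.arange(w),np.arange(h))
    K=np.array([[c["fx"],0,c["cx"]],[0,c["fy"],c["cy"]],[0,0,1.]])
    p=cv2.undistortPoints(np.stack([u,v],-1).reshape(-1,1,2).astype(float),K,np.array([c["k1"],0,0,0,0.])).reshape(h,w,2)
    r=c["range_z"]; P=np.stack([p[...,0]*r,-p[...,1]*r,-r],-1)@c["T"][:3,:3].T+c["T"][:3,3]; P[r==0]=np.nan; return P
E
python3 - <<'E'
import pickle,cv2,numpy as np
from h import *
d=pickle.load(open("c0.pkl","rb"))
t=d["top"];s=d["side"]
cv2.imwrite("pics/top0c.png",cv2.resize(t["pixels"][140:265,265:415],None,fx=5,fy=4.8,interpolation=cv2.INTER_CUBIC)[:600,:750])
cv2.imwrite("pics/side0c.png",cv2.resize(s["pixels"][205:325,230:390],None,fx=5,fy=5,interpolation=cv2.INTER_CUBIC))
for u,v,z in((335,201,.054),(308,172,.05),(364,173,.05),(306,230,.05),(363,231,.05),(335,158,.046),(379,204,.046),(334,245,.046),(289,201,.056)): print((u,v),onz(t,u,v,z).round(3))
for n in d:
    P=cloud(d[n]);m=(abs(P[...,0]-.49)<.06)&(abs(P[...,1]+.05)<.06)&(P[...,2]<.2)
    print(n,np.histogram(P[m][:,2],bins=np.arange(0,.08,.004)))
E
```

```text
(335, 201) [ 0.587 -0.059  0.054]
(308, 172) [0.666 0.013 0.05 ]
(364, 173) [ 0.664 -0.137  0.05 ]
(306, 230) [0.509 0.018 0.05 ]
(363, 231) [ 0.508 -0.134  0.05 ]
(335, 158) [ 0.705 -0.06   0.046]
(379, 204) [ 0.581 -0.178  0.046]
(334, 245) [ 0.47  -0.057  0.046]
(289, 201) [0.586 0.064 0.056]
top (array([260,  64,  72,  39,   4,   6,  15,  30,  71, 209,  91,  16,   3,
         0,   0,   0,   0,   0,   0]), array([0.   , 0.004, 0.008, 0.012, 0.016, 0.02 , 0.024, 0.028, 0.032,
       0.036, 0.04 , 0.044, 0.048, 0.052, 0.056, 0.06 , 0.064, 0.068,
       0.072, 0.076]))
side (array([975,  60, 177, 101,  21,  24,  18,  51,  44, 139, 219,  47,   5,
         0,   0,   0,   0,   0,   0]), array([0.   , 0.004, 0.008, 0.012, 0.016, 0.02 , 0.024, 0.028, 0.032,
       0.036, 0.04 , 0.044, 0.048, 0.052, 0.056, 0.06 , 0.064, 0.068,
       0.072, 0.076]))
```

View pics/top0c.png

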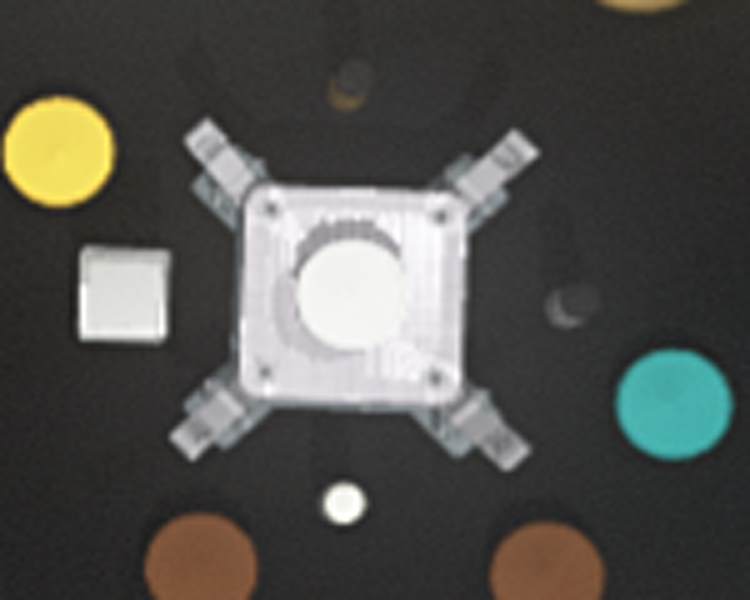

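View pics/side0c.png

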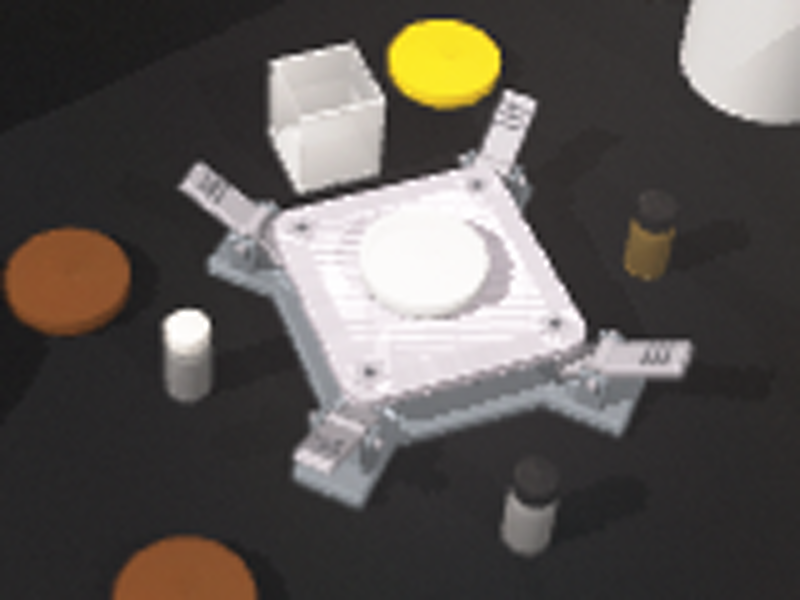

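The screw recesses in the top crop are at (269,210), (441,217), (265,372) and (435,377). In the side crop they are at (478,186), (555,323), (302,228) and (370,372). The dish is the white disc at the plate's centre, and the coloured look-alikes lie off the station. I'll measure the screws and tabs from both views.

```bash
python3 - <<'E'
import pickle,numpy as np
from h import *
d=pickle.load(open("c0.pkl","rb"));t=d["top"];s=d["side"]
T=[(269,210),(441,217),(265,372),(435,377)];S=[(478,186),(555,323),(302,228),(370,372)]
def tri(a,b):
    o1,d1=ray(t,*a);o2,d2=ray(s,*b);d1/=np.linalg.norm(d1);d2/=np.linalg.norm(d2)
    k=np.linalg.lstsq(np.stack([d1,-d2],1),o2-o1,rcond=None)[0];p,q=o1+k[0]*d1,o2+k[1]*d2
    return (p+q)/2,np.linalg.norm(p-q)
ft=lambda a:(265+(a[0]+.5)/5-.5,140+(a[1]+.5)/4.8-.5);fs=lambda a:(230+(a[0]+.5)/5-.5,205+(a[1]+.5)/5-.5)
A=[]
for a,b in zip(T,S):
    p,e=tri(ft(a),fs(b)); x=(onz(t,*ft(a),.0405)+onz(s,*fs(b),.0405))/2; A.append(x); print(p.round(4),e.round(4),onz(t,*ft(a),.0405).round(4),onz(s,*fs(b),.0405).round(4))
A=np.array(A);c=A.mean(0);print("c",c.round(4),np.linalg.norm((A-c)[:,:2],axis=1).round(4),np.degrees(np.arctan2(*(A-c)[:,[1,0]].T)).round(1))
# tab ribs
Tt=[(213,145),(510,150),(200,432),(505,440)];St=[(513,113),(656,355),(212,184),(326,450)]
for a,b in zip(Tt,St):
    p,e=tri(ft(a),fs(b));print(p.round(4),e.round(4),np.linalg.norm((p-c)[:2]).round(4),np.degrees(np.arctan2((p-c)[1],(p-c)[0])).round(1))
for n,a,b,z in (("v1",(352,77),(657,205),.046),("v2",(577,300),(537,475),.046),("v3",(344,503),(187,325),.046)):
    print(n,onz(t,*ft(a),z).round(3),onz(s,*fs(b),z).round(3))
from scipy.spatial.transform import Rotation as R
print(R.from_quat([ 0.6952581 , -0.13340006,  0.13283461, -0.69366819]).as_matrix().round(3))
E
```

```text
[ 0.6375 -0.0159  0.0397] 0.0019 [ 0.6365 -0.0155  0.0405] [ 0.6381 -0.0168  0.0405]
[ 0.6335 -0.1085  0.0422] 0.0011 [ 0.6332 -0.1086  0.0405] [ 0.6349 -0.1075  0.0405]
[ 0.545  -0.0137  0.0408] 0.0007 [ 0.5447 -0.0136  0.0405] [ 0.5454 -0.0136  0.0405]
[ 0.5427 -0.105   0.0407] 0.0002 [ 0.5427 -0.105   0.0405] [ 0.5429 -0.1049  0.0405]
c [ 0.5898 -0.0607  0.0405] [0.0651 0.0648 0.065  0.0646] [  43.2  -46.9  133.6 -136.7]
[0.6717 0.0155 0.0503] 0.0002 0.1119 42.9
[ 0.6687 -0.144   0.0467] 0.0039 0.1147 -46.5
[0.5108 0.0215 0.0486] 0.001 0.114 133.9
[ 0.5071 -0.1411  0.0461] 0.0008 0.1154 -135.8
v1 [ 0.712 -0.06   0.046] [ 0.713 -0.062  0.046]
v2 [ 0.586 -0.18   0.046] [ 0.587 -0.183  0.046]
v3 [ 0.472 -0.055  0.046] [ 0.472 -0.056  0.046]
[[ 0.929 -0.001  0.37 ]
 [-0.37  -0.002  0.929]
 [-0.    -1.    -0.002]]
```

```bash
cat > go.py <<'E'
import sys,numpy as np
from plant import ctrl
from scipy.spatial.transform import Rotation as R
s=ctrl.get_state();M=R.from_quat(s["tcp_rot"])
t=np.array(list(map(float,sys.argv[1:4])))
want=R.from_matrix(np.stack([[np.cos(a:=np.radians(-46.7)),np.sin(a),0],[0,0,-1],[-np.sin(a),np.cos(a),0]],1))
print("turn",(M.inv()*want).as_rotvec().round(3),"shift",M.inv().apply(t-s["eef_pos"]).round(4),"t",s["time"],"F",s["contact_force"].round(2),"pos",s["eef_pos"].round(4),"op",round(s["opening"],3))
E
python3 go.py 0.5453 -0.0136 0.23;python3 go.py 0.5453 -0.0136 0.10
```

```text
turn [0.002 0.436 0.   ] shift [ 0.5118  0.0009 -0.4854] t 0.1 F [ 0.16 -0.51  0.37] pos [0.2493 0.6266 0.23  ] op 1.002
turn [0.002 0.436 0.   ] shift [ 0.5118  0.1309 -0.4851] t 0.1 F [ 0.16 -0.51  0.37] pos [0.2493 0.6266 0.23  ] op 1.002
```

{"op": "jog_arm", "data": {"deltas": [[[0.002,0.436,0],[0.512,0.001,-0.485],0],[[0.002,0.436,0],[0.512,0.001,-0.485],0],[[0.002,0.436,0],[0.512,0.001,-0.485],0],[[0.002,0.436,0],[0.512,0.001,-0.485],0],[[0.002,0.436,0],[0.512,0.001,-0.485],0],[[0.002,0.436,0],[0.512,0.001,-0.485],0],[[0.002,0.436,0],[0.512,0.001,-0.485],0],[[0.002,0.436,0],[0.512,0.001,-0.485],0],[[0.002,0.436,0],[0.512,0.001,-0.485],0],[[0.002,0.436,0],[0.512,0.001,-0.485],0]]}}

```text
time: 0.93
eef_pos: [0.4244, 0.247, 0.2302]
tcp_rot: [0.649, -0.28, 0.28, -0.649]
contact_force: [0.6, -0.5, 0.4]
opening: 0.003
```

```bash
python3 go.py 0.5453 -0.0136 0.20
```

```text
turn [0.    0.001 0.   ] shift [ 0.2725  0.0302 -0.0909] t 0.9333 F [ 0.59 -0.53  0.4 ] pos [0.4244 0.247  0.2302] op 0.003
```

{"op": "jog_arm", "data": {"deltas": [[[0,0,0],[0.2725,0.03,-0.091],0],[[0,0,0],[0.2725,0.03,-0.091],0],[[0,0,0],[0.2725,0.03,-0.091],0],[[0,0,0],[0.2725,0.03,-0.091],0],[[0,0,0],[0.2725,0.03,-0.091],0],[[0,0,0],[0.2725,0.03,-0.091],0],[[0,0,0],[0.2725,0.03,-0.091],0],[[0,0,0],[0.2725,0.03,-0.091],0],[[0,0,0],[0.2725,0.1,-0.091],0],[[0,0,0],[0.2725,0.15,-0.091],0]]}}

```text
time: 1.77
eef_pos: [0.548, -0.0152, 0.1189]
tcp_rot: [-0.649, 0.278, -0.283, 0.649]
contact_force: [0.4, -0.3, -0.7]
opening: 0.002
```

```bash
python3 go.py 0.5453 -0.0136 0.048; python3 - <<'E'
from plant import ctrl
import cv2
c=ctrl.read_camera("side");cv2.imwrite("pics/s1.png",cv2.resize(c["pixels"][165:325,220:400],None,fx=4,fy=3.7,interpolation=cv2.INTER_CUBIC))
E
```

```text
turn [-0.004 -0.001  0.006] shift [-0.0034  0.0708 -0.0012] t 1.7667 F [ 0.43 -0.27 -0.71] pos [ 0.548  -0.0152  0.1189] op 0.002
```

View pics/s1.png

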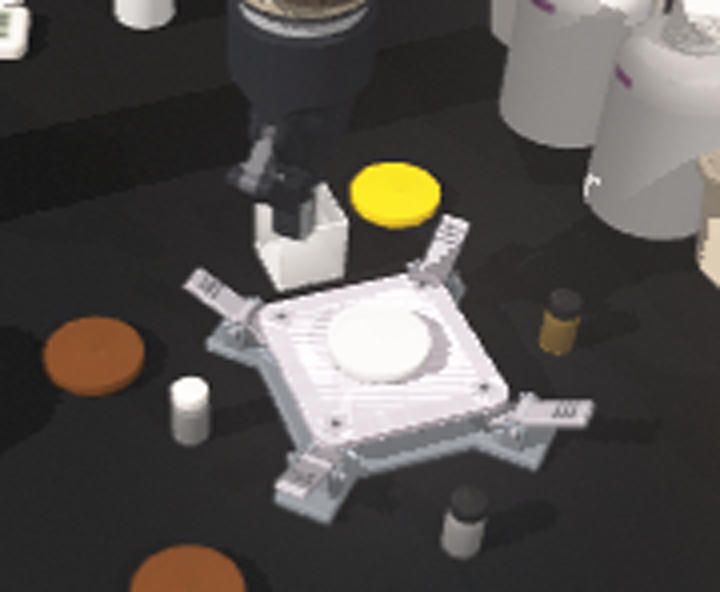

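The closed fingertips, at about (292,230), hang just above corner P3, clear of the sample cell. Descending.

{"op": "jog_arm", "data": {"deltas": [[[-0.004,0,0.006],[-0.003,0.035,-0.001],0],[[-0.004,0,0.006],[-0.003,0.065,-0.001],0],[[-0.004,0,0.006],[-0.003,0.071,-0.001],0],[[-0.004,0,0.006],[-0.003,0.071,-0.001],0],[[-0.004,0,0.006],[-0.003,0.071,-0.001],0]]}}

```text
time: 2.23
eef_pos: [0.5359, -0.0111, 0.039]
tcp_rot: [0.651, -0.289, 0.272, -0.647]
contact_force: [-7.5, 0.1, 15.7]
opening: 0.002
```

```bash
python3 go.py 0.5453 -0.0136 0.039
```

```text
turn [ 0.014  0.    -0.02 ] shift [ 0.0083 -0.0002  0.0051] t 2.2333 F [-7.45  0.13 15.73] pos [ 0.5359 -0.0111  0.039 ] op 0.002
```

{"op": "jog_arm", "data": {"deltas": [[[0.014,0,-0.02],[0.008,-0.01,0.005],0],[[0.014,0,-0.02],[0.008,-0.01,0.005],0],[[0.014,0,-0.02],[0.008,-0.01,0.005],0],[[0.014,0,-0.02],[0.008,-0.01,0.005],0]]}}

```text
time: 2.57
eef_pos: [0.5452, -0.0133, 0.0489]
tcp_rot: [0.649, -0.28, 0.28, -0.649]
contact_force: [-0.4, -0.5, -0.0]
opening: -0.002
```

```bash
python3 go.py 0.5453 -0.0136 0.039;  python3 - <<'E'
from plant import ctrl
import cv2
c=ctrl.read_camera("side");cv2.imwrite("pics/s2.png",cv2.resize(c["pixels"][165:325,220:400],None,fx=4,fy=3.7,interpolation=cv2.INTER_CUBIC))
E
python3 go.py 0.5453 -0.0136 0.039
```

```text
turn [ 0.  0. -0.] shift [ 0.0003  0.0099 -0.0001] t 2.5667 F [-0.37 -0.48 -0.01] pos [ 0.5452 -0.0133  0.0489] op -0.002
turn [ 0.001  0.    -0.001] shift [0.0006 0.0094 0.0002] t 2.6167 F [-0.42 -0.03 -1.01] pos [ 0.5448 -0.0133  0.0484] op -0.003
```

View pics/s2.png

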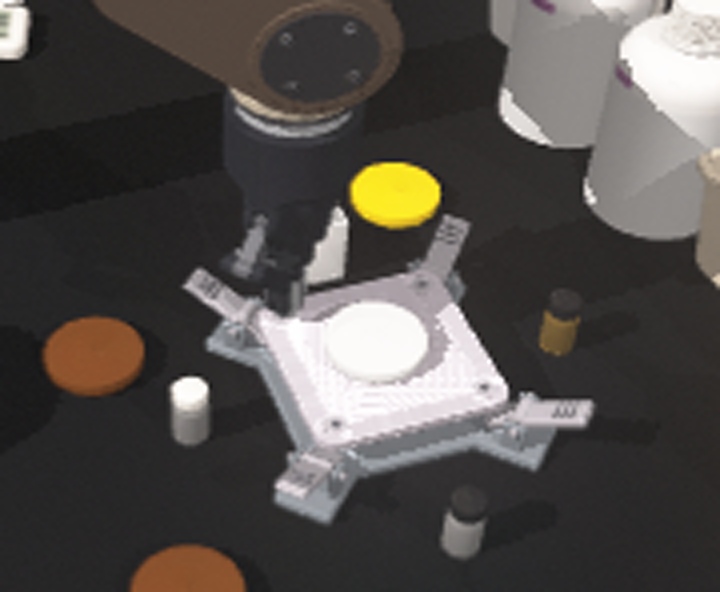

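The fingertip, at about (285,310), is over corner P3. The tab and dish are unchanged, and the fast arrival overshot into firm contact. I'll press slowly from here.

{"op": "jog_arm", "data": {"deltas": [[[0,0,0],[0,0.003,0],0],[[0,0,0],[0,0.005,0],0],[[0,0,0],[0,0.007,0],0],[[0,0,0],[0,0.009,0],0],[[0,0,0],[0,0.01,0],0],[[0,0,0],[0,0.011,0],0],[[0,0,0],[0,0.011,0],0]]}}

```text
time: 3.2
eef_pos: [0.5443, -0.013, 0.0395]
tcp_rot: [0.65, -0.282, 0.278, -0.649]
contact_force: [-8.2, 1.8, 15.7]
opening: -0.0
```

```bash
python3 go.py 0.5453 -0.0136 0.07
```

```text
turn [ 0.003  0.001 -0.004] shift [ 0.001  -0.0305  0.0002] t 3.2 F [-8.2   1.79 15.66] pos [ 0.5443 -0.013   0.0395] op -0.0
```

P3 is firm: 16 N at z = 0.0395, where the surface should be. Next is P4.

```bash
python3 go.py 0.5427 -0.1055 0.07;
```

```text
turn [ 0.003  0.001 -0.004] shift [ 0.066  -0.0306 -0.0647] t 3.2 F [-8.2   1.79 15.66] pos [ 0.5443 -0.013   0.0395] op -0.0
```

{"op": "jog_arm", "data": {"deltas": [[[0.003,0,-0.004],[0,-0.03,0],0],[[0.003,0,-0.004],[0.015,-0.03,-0.015],0],[[0.003,0,-0.004],[0.04,-0.03,-0.04],0],[[0.003,0,-0.004],[0.06,-0.03,-0.06],0],[[0.003,0,-0.004],[0.066,-0.03,-0.065],0],[[0.003,0,-0.004],[0.066,-0.03,-0.065],0],[[0.003,0,-0.004],[0.066,-0.03,-0.065],0],[[0.003,0,-0.004],[0.066,-0.02,-0.065],0],[[0.003,0,-0.004],[0.066,-0.01,-0.065],0],[[0.003,0,-0.004],[0.066,-0.01,-0.065],0]]}}

```text
time: 4.03
eef_pos: [0.5402, -0.1037, 0.0462]
tcp_rot: [0.65, -0.282, 0.278, -0.649]
contact_force: [-1.3, 1.0, -0.1]
opening: 0.005
```

```bash
python3 go.py 0.5427 -0.1055 0.035;
```

```text
turn [ 0.003  0.002 -0.005] shift [0.0031 0.0111 0.0006] t 4.0333 F [-1.31  1.03 -0.06] pos [ 0.5402 -0.1037  0.0462] op 0.005
```

{"op": "jog_arm", "data": {"deltas": [[[0.003,0,-0.005],[0.003,0,0],0],[[0.003,0,-0.005],[0.003,0,0],0],[[0.003,0,-0.005],[0.003,0.003,0],0],[[0.003,0,-0.005],[0.003,0.005,0],0],[[0.003,0,-0.005],[0.003,0.007,0],0],[[0.003,0,-0.005],[0.003,0.008,0],0],[[0.003,0,-0.005],[0.003,0.009,0],0],[[0.003,0,-0.005],[0.003,0.009,0],0]]}}

```text
time: 4.7
eef_pos: [0.5426, -0.106, 0.0395]
tcp_rot: [-0.649, 0.28, -0.279, 0.65]
contact_force: [-5.9, -0.1, 12.2]
opening: 0.004
```

```bash
python3 go.py 0.6344 -0.108 0.075;
```

```text
turn [ 0.     0.002 -0.001] shift [ 0.0645 -0.0355  0.0653] t 4.7 F [-5.89 -0.11 12.25] pos [ 0.5426 -0.106   0.0395] op 0.004
```

P4 is firm too: 12 N at z = 0.0395. Next is P2.

{"op": "jog_arm", "data": {"deltas": [[[0,0,0],[0,-0.035,0],0],[[0,0,0],[0.015,-0.035,0.015],0],[[0,0,0],[0.04,-0.035,0.04],0],[[0,0,0],[0.06,-0.035,0.06],0],[[0,0,0],[0.0645,-0.035,0.065],0],[[0,0,0],[0.0645,-0.035,0.065],0],[[0,0,0],[0.0645,-0.03,0.065],0],[[0,0,0],[0.0645,-0.02,0.065],0],[[0,0,0],[0.0645,-0.012,0.065],0],[[0,0,0],[0.0645,-0.01,0.065],0]]}}

```text
time: 5.53
eef_pos: [0.6314, -0.1075, 0.0464]
tcp_rot: [0.649, -0.282, 0.277, -0.649]
contact_force: [0.2, 0.0, -1.3]
opening: 0.001
```

```bash
python3 go.py 0.6344 -0.108 0.037;
```

```text
turn [ 0.003  0.002 -0.006] shift [0.0025 0.0094 0.0019] t 5.5333 F [ 0.24  0.01 -1.35] pos [ 0.6314 -0.1075  0.0464] op 0.001
```

{"op": "jog_arm", "data": {"deltas": [[[0.003,0,-0.006],[0.0025,0,0.002],0],[[0.003,0,-0.006],[0.0025,0,0.002],0],[[0.003,0,-0.006],[0.0025,0.003,0.002],0],[[0.003,0,-0.006],[0.0025,0.005,0.002],0],[[0.003,0,-0.006],[0.0025,0.007,0.002],0],[[0.003,0,-0.006],[0.0025,0.008,0.002],0],[[0.003,0,-0.006],[0.0025,0.009,0.002],0],[[0.003,0,-0.006],[0.0025,0.009,0.002],0]]}}

```text
time: 6.2
eef_pos: [0.635, -0.1082, 0.038]
tcp_rot: [-0.649, 0.279, -0.28, 0.65]
contact_force: [0.0, -0.4, 3.1]
opening: -0.003
```

```bash
python3 go.py 0.637 -0.016 0.075;
```

```text
turn [-0.001  0.002  0.001] shift [-0.0655 -0.0371  0.0649] t 6.2 F [ 0.02 -0.44  3.13] pos [ 0.635  -0.1082  0.038 ] op -0.003
```

At P2 the tip is at z = 0.038 with only 3 N, so this corner is giving. I'll push it to its stop.

{"op": "jog_arm", "data": {"deltas": [[[0,0,0],[-0.0005,0.001,0],0],[[0,0,0],[-0.0005,0.002,0],0],[[0,0,0],[-0.0005,0.003,0],0],[[0,0,0],[-0.0005,0.004,0],0],[[0,0,0],[-0.0005,0.005,0],0],[[0,0,0],[-0.0005,0.006,0],0],[[0,0,0],[-0.0005,0.006,0],0]]}}

```text
time: 6.78
eef_pos: [0.6353, -0.1083, 0.0351]
tcp_rot: [0.65, -0.279, 0.28, -0.649]
contact_force: [-4.8, 0.5, 14.7]
opening: -0.003
```

```bash
python3 go.py 0.6344 -0.108 0.075;
```

```text
turn [-0.     0.002  0.001] shift [-0.0008 -0.0399 -0.0005] t 6.7833 F [-4.8   0.45 14.65] pos [ 0.6353 -0.1083  0.0351] op -0.003
```

It is at the stop: z = 0.0351 at 15 N, 4.5 mm below the firm corners. I'll lift, move out along the diagonal over its tab and check by camera.

{"op": "jog_arm", "data": {"deltas": [[[0,0,0],[0,-0.02,0],0],[[0,0,0],[0,-0.04,0],0],[[0,0,0],[0.015,-0.04,0],0],[[0,0,0],[0.035,-0.04,0],0],[[0,0,0],[0.047,-0.04,0],0],[[0,0,0],[0.048,-0.04,0],0],[[0,0,0],[0.048,-0.04,0],0],[[0,0,0],[0.048,-0.04,0],0]]}}

```text
time: 7.45
eef_pos: [0.6673, -0.1423, 0.0739]
tcp_rot: [0.65, -0.28, 0.279, -0.649]
contact_force: [0.3, 0.0, -0.2]
opening: -0.002
```

```bash
python3 go.py 0.6681 -0.144 0.055;  python3 - <<'E'
from plant import ctrl
import cv2
c=ctrl.read_camera("side");cv2.imwrite("pics/s3.png",cv2.resize(c["pixels"][165:325,220:400],None,fx=4,fy=3.7,interpolation=cv2.INTER_CUBIC))
E
python3 go.py 0.6681 -0.144 0.055
```

```text
turn [ 0.     0.002 -0.001] shift [ 0.0018  0.0189 -0.0006] t 7.45 F [ 0.32  0.01 -0.17] pos [ 0.6673 -0.1423  0.0739] op -0.002
turn [ 0.     0.003 -0.001] shift [ 0.0019  0.019  -0.0006] t 7.5 F [ 1.44  0.39 -0.18] pos [ 0.6673 -0.1422  0.0741] op 0.003
```

View pics/s3.png

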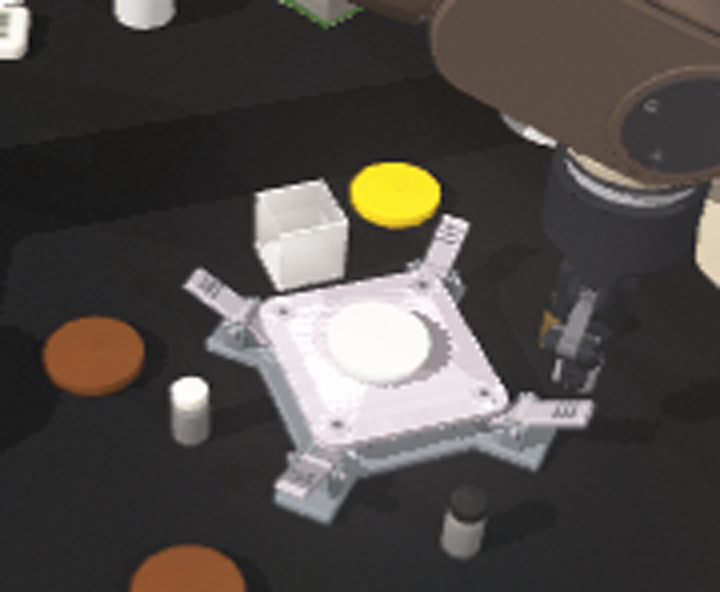

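The right-hand corner screw at (484,394) now sits lower. All four tabs stand, the dish and bystanders are in place, and the fingertips at (575,380) hang above the tab at (565,410). Pressing the tab.

{"op": "jog_arm", "data": {"deltas": [[[0,0,0],[0.001,0.012,0],0],[[0,0,0],[0.001,0.02,0],0],[[0,0,0],[0.001,0.024,0],0],[[0,0,0],[0.001,0.027,0],0],[[0,0,0],[0.001,0.03,0],0],[[0,0,0],[0.001,0.033,0],0],[[0,0,0],[0.002,0.035,0],0],[[0,0,0],[0.002,0.037,0],0],[[0,0,0],[0.003,0.039,0],0],[[0,0,0],[0.003,0.041,0],0]]}}

```text
time: 8.33
eef_pos: [0.6708, -0.1461, 0.035]
tcp_rot: [0.65, -0.278, 0.281, -0.649]
contact_force: [-0.3, -2.7, 7.1]
opening: -0.002
```

```bash
python3 go.py 0.6695 -0.1455 0.029
```

```text
turn [0.    0.003 0.004] shift [-0.0014  0.006  -0.0005] t 8.3333 F [-0.31 -2.68  7.08] pos [ 0.6708 -0.1461  0.035 ] op -0.002
```

{"op": "jog_arm", "data": {"deltas": [[[0,0,0],[-0.001,0.002,0],0],[[0,0,0],[-0.001,0.004,0],0],[[0,0,0],[-0.001,0.005,0],0],[[0,0,0],[-0.001,0.006,0],0],[[0,0,0],[-0.001,0.007,0],0],[[0,0,0],[-0.001,0.008,0],0],[[0,0,0],[-0.001,0.008,0],0],[[0,0,0],[-0.001,0.008,0],0]]}}

```text
time: 9.0
eef_pos: [0.6712, -0.1466, 0.0314]
tcp_rot: [0.651, -0.277, 0.281, -0.648]
contact_force: [-5.2, -0.8, 16.3]
opening: 0.0
```

```bash
python3 go.py 0.6695 -0.1455 0.029
```

```text
turn [0.001 0.004 0.007] shift [-0.002   0.0024 -0.0005] t 9.0 F [-5.2  -0.77 16.3 ] pos [ 0.6712 -0.1466  0.0314] op 0.0
```

{"op": "jog_arm", "data": {"deltas": [[[0,0,0],[-0.002,0.004,0],0],[[0,0,0],[-0.002,0.005,0],0],[[0,0,0],[-0.002,0.006,0],0],[[0,0,0],[-0.002,0.006,0],0]]}}

```text
time: 9.33
eef_pos: [0.6713, -0.1466, 0.0313]
tcp_rot: [0.652, -0.276, 0.281, -0.648]
contact_force: [-9.2, -0.1, 21.9]
opening: -0.004
```

```bash
python3 go.py 0.6695 -0.1455 0.029
```

```text
turn [0.002 0.005 0.009] shift [-0.002   0.0023 -0.0005] t 9.3333 F [-9.24 -0.14 21.91] pos [ 0.6713 -0.1466  0.0313] op -0.004
```

The tab is solid at its stop: z did not change as the force went from 16 to 22 N. I'll lift straight up, then back off for a look.

{"op": "jog_arm", "data": {"deltas": [[[0,0,0],[0,-0.01,0],0],[[0,0,0],[0,-0.03,0],0],[[0,0,0],[0,-0.06,0],0],[[0,0,0],[0,-0.09,0],0],[[0,0,0],[0,-0.12,0],0],[[0,0,0],[0,-0.15,0],0],[[0,0,0],[0,-0.15,0],0],[[0,0,0],[0,-0.15,0],0],[[0,0,0],[0,-0.15,0],0],[[0,0,0],[0,-0.15,0],0]]}}

```text
time: 10.17
eef_pos: [0.6692, -0.1448, 0.1784]
tcp_rot: [0.652, -0.277, 0.28, -0.648]
contact_force: [-0.1, -0.6, -0.6]
opening: -0.001
```

```bash
python3 go.py 0.6695 -0.1455 0.18;  python3 - <<'E'
from plant import ctrl
import cv2,pickle
d={n:ctrl.read_camera(n) for n in("side","top")}
pickle.dump(d,open("c1.pkl","wb"))
cv2.imwrite("pics/s4.png",cv2.resize(d["side"]["pixels"][205:325,230:390],None,fx=5,fy=5,interpolation=cv2.INTER_CUBIC))
cv2.imwrite("pics/t4.png",cv2.resize(d["top"]["pixels"][140:265,265:415],None,fx=5,fy=4.8,interpolation=cv2.INTER_CUBIC))
E
```

```text
turn [0.004 0.005 0.005] shift [ 0.0007 -0.0016 -0.0003] t 10.1667 F [-0.1  -0.6  -0.61] pos [ 0.6692 -0.1448  0.1784] op -0.001
```

View pics/s4.png

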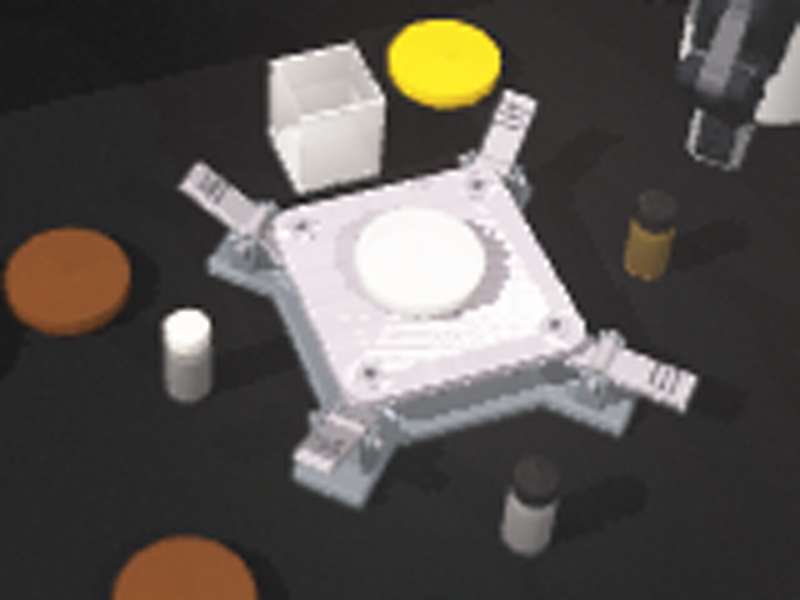

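View pics/t4.png

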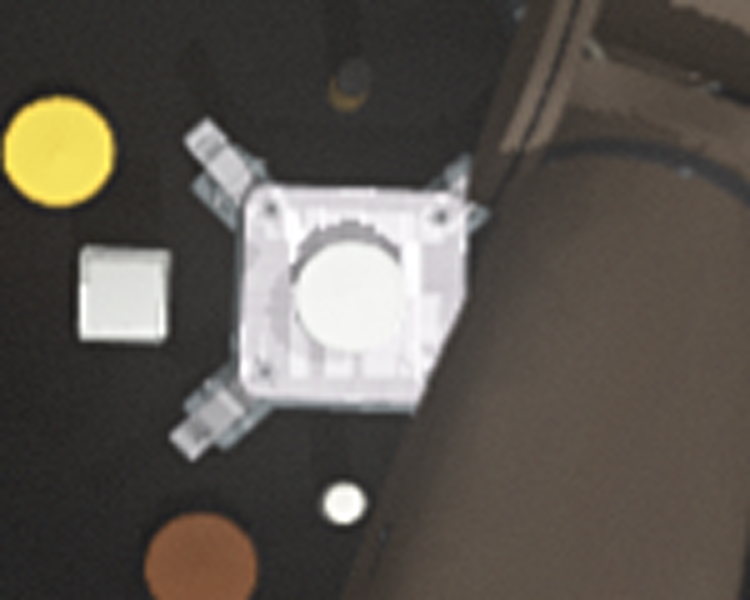

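The tab at (655,375) now lies flat. The other three tabs stand. The screws are back at their starting pixels, (555,323) and (302,228), so the plate is level. The dish moved only about 1 px and the bystanders have not moved. Handing in.

```bash
python3 -c "
from plant import ctrl
print(ctrl.sign_off())"
```

```text
the job is handed in; nothing more can be done
None
```

The job is done and handed in at about 10 s of the 61 s allowed; sign-off reports no verdict.

- **Finding the corner:** I pressed three corners with closed fingertips. The two nearer the robot held firm (12 and 16 N at z ≈ 0.0395). The far-right one gave at about 3 N and went down to its stop (z ≈ 0.035 at 15 N). I did not press the fourth, as the giving corner was already found.
- **Pressing the tab:** I pressed the tab outside that corner until it stopped moving (z ≈ 0.031, unchanged from 16 to 22 N).
- **Last checks:** In the side view the tab lies flat, the other three stand, and the four screws are back at their starting pixels, so the plate is level. The dish is within about 2 mm of its start, the three vials and the sample cell have not moved, and the arm is clear. In the top view the arm hid the pressed tab and part of the plate, so those rest on the side view alone. The white bottle lay outside the final close-up pictures, so I did not check it at the end.
- **What went wrong:** My first descent was too fast and hit the first (firm) corner with about 16 N. Nothing was disturbed, and I pressed more slowly after that.

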